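# Snap a sample jar's raised cap home with the hand presser

## Task

One of the three sample jars in the rack has its cap standing proud. Take the metal hand presser from the black pad, press it upright and centred on that cap until the cap clicks fully home (do not push the cap with the gripper itself), then stand the presser upright on the black pad again, set down rather than dropped, and let go.

Things in the scene. Friction and masses are not known exactly. Their poses are not given: they have to be found in the camera images.
- presser_mid (a point): Centre (half-way up, on the axis) of the hand presser: loose aluminium tool, 0.14-0.28 kg, 85 mm tall, standing on the black pad. Flat foot 44 mm across, 12 mm high, then a straight round handle 28 mm across from 15 to 78 mm above the underside. Underside 42.5 mm below this point; z up its axis. Grasp here from above, any yaw. (The thin 55 mm steel rod tool on the bench is not it.)
- cap_top (a point): Centre of the top of the raised cap: white ribbed plastic, 46 mm across, 16 mm high, on an amber jar (48 mm across) fixed in an aluminium rack of three, 80 mm apart, in any of the places. z up. Its top starts 86 mm above the bench with 10 mm of neck showing; the other two caps are home, tops 76 mm above the bench. It goes straight down with the cap, 10 mm in all.
- cap (a joint): How far the raised cap is pressed down, in m: 0 at the start, 0.010 fully home. A tight fit: it takes a push of about 10 N all the way, stays wherever it is left, and comes against a hard stop when home (a sharp rise of force).
- pad_top (a point): Centre of the top face of the black rubber pad, fixed on the bench, 120 x 120 mm and 5 mm thick (top 5 mm above the bench). x and y point along its sides, z up.
Mind the look-alikes: they are no part of the job. What is shaped like the part that bears presser_mid but blue, purple or red is not meant.

How it is judged:
On the way:
1. the raised cap is fully home with the presser standing on it, upright and centred (value of joint cap above 0.0085 m and horizontal distance between presser_mid and cap_top below 0.012 m and angle between presser_mid's own z axis and vertical below 0.17 rad and distance between presser_mid and cap_top below 0.05 m), for 0.04 s.
At the end, for the whole second after the job is handed in: The cap is home (pressed at least 8.5 mm of its 10), and the presser stands upright (within 10 degrees) and still on the black pad, its axis within 50 mm of the pad's centre along either side, released (value of joint cap above 0.0085 m and angle between presser_mid's own z axis and vertical below 0.17 rad and x of presser_mid in the frame of pad_top between -0.05 and 0.05 m and y of presser_mid in the frame of pad_top between -0.05 and 0.05 m and z of presser_mid in the frame of pad_top between 0.035 and 0.05 m and linear speed of presser below 0.03 m/s); the robot touches nothing.
It fails at once if the gripper or arm pushes the raised cap itself (over 2 N) (contact force between any of the fingers, the arm and cap above 2 N).
It fails at once if the presser is dropped or thrown (moving over 0.7 m/s, a fall of about 25 mm, out of the fingers) (contact force between the fingers and presser below 0.1 N and linear speed of presser above 0.7 m/s).
It also fails if it takes over 42 s, if anything falls off the work surface, if the arm or the gripper's body presses on something with over 40 N, if the wrist force passes 120 N, or if a joint passes its speed limit or range.

## Robot

A 6-joint arm with a two-finger parallel gripper is mounted at the origin on the work surface. World frame = base frame: x ahead of the robot, y to its left, z up, the work surface at z = 0. Lengths are in m, angles in rad, forces in N, time in s.
With the tool pointing down it reaches from about 0.275 to 0.725 m from the base axis. Payload 15.9 kg.
Tool frame: the origin (TCP) lies midway between the tips of the shut fingers; the grasp point (between the pads) lies 19 mm behind it; z points along the fingers, y is the line along which they close (so a half turn about z gives the same grasp; the last joint's range is limited). The gripper opens to 85 mm and grips with 20 to 120 N. Pads are 22 mm wide; open, the fingers measure 114 mm over their backs; the gripper's body (76 mm by 85 mm) begins 54 mm behind the grasp point. The pads swing forward as they close: fully open they stand 13 mm farther back than shut.
Start: joints at [-1.257, 0.213, -0.034, 1.323, 0, 1.571], TCP at [0.154, -0.476, 0.198] pointing down, gripper open.
Joint ranges: [-2.98, 2.98], [-0.74, 1.72], [-1.14, 1.35], [-2.1, 2.04], [-1.57, 1.44], [-3.14, 3.14]. Speed limits (rad/s): [1.89, 1.89, 2.39, 2.57, 3.14, 3.14].

## Interface

Orientations are given as [roll, pitch, yaw] about the fixed x, y, z axes, in that order (R = Rz(yaw) Ry(pitch) Rx(roll)).
In Python, from rig import r gives the robot as it stands.
- The arm moves only by the tool apply_moves, never from a script. Its argument "moves" is a list of rows, each a list of 3 entries, a list of its own where there are three numbers: the turn, a rotation vector about the tool's x, y, z in degrees, then the shift along the tool's x, y, z in mm, then the finger opening in mm, from 0 to 85.4. A call has 1 to 20 rows; each row is the pose to reach, as a shift and turn from the pose commanded when the call began, along the tool's axes at that moment; what a row does not reach only later rows make up. A row lasts 1/10 s, in which the tool goes at most 50 mm and 8.59 degrees, less where a joint would pass 70% of its speed; a pose out of reach is approached as far as the arm can. A call with a gripper value outside its range is refused whole. The fingers move at their own pace and stop on an object; the grip force is fixed at half the most. Time passes only in rows, so rows that repeat a pose let the fingers close. It gives the time, the measured TCP pose, the force, the opening and the grip force at its end, in the units of the state.
- r.get_state(): the state, without advancing time (a new reading comes with each control period).
- r.camera(name): name is "scene" or "top" or "wrist"; returns a dict with "img" (420x560x3 uint8, red, green, blue), "camera_matrix" (3x3 intrinsics, pixels), "R" (3x3) and "t" (3): a world point X has camera coordinates R X + t; the wrist camera has in their place "hand_eye" (4x4, takes a point from camera to tool coordinates, whose origin is the TCP and whose axes are the flange's). Camera axes: x right, y down, z forward; pixel columns grow to the right and rows downward; lengths in m; the calibration is good to about 2 mm. A picture is of the moment at which its call begins: read the wrist's pose just before it. There is no depth.
- r.finish_job(): hands the job in; it is judged then, once.
Trained networks look in the newest picture that a camera, given by its name, has taken for a name from the list of things; names that differ only in an ending like _2 or _b are one class to them, and where a whole thing is asked for, a point or a joint stands for the part that bears it (a point fixed in the world has none). Each returns a list of dicts, best first, with "confidence" (0 to 1); they miss things now and then, are a little off and sometimes report something else, mostly with a low value. They report only what shows in the picture. A call takes as long as a camera call. They do not tell look-alikes from the thing itself.
- r.spot_in(camera, name): "pixel" ([column, row] in pixels, amid what is visible of it).
The state is a dict: "time_s": time; "joint_pos": joint angles; "joint_vel": joint speeds; "joint_efforts": joint torques, N m; "tcp_pos": TCP position; "orientation": TCP orientation; "force": force on the tool from outside, world axes, zero at the start; "ft_torque": the same for the moment, N m; "gripper_width": finger opening in m; "grip_force": force on a finger pad.
Only numpy, scipy, OpenCV 4.12 (cv2) and the standard library are available. Lean on these libraries where they do the work, as an engineer would, in place of code of your own. Each camera call takes 0.05 s, during which the arm holds its last target. There are 200 camera calls.

## Working session

There is one attempt and no reset: what is moved stays moved. The work goes in short steps, Python scripts to look and compute and a tool call to move; the robot and the scene stay as the last step left them, time stands still between calls to the robot, and variables do not carry over. Pictures are saved under pics/ and viewed, at most 10 in all, crops included, and the job is handed in when it is done.

Besides the shell and the picture viewer there is one more tool, called after ">>>" as a command line: name --argument value ..., lists and objects as JSON in quotes. apply_moves: Moves the arm, as the interface text tells. Its arguments: {"type":"object","properties":{"moves":{"type":"array"}},"required":["moves"]}

```bash
mkdir -p pics; cat > h.py <<'E'
import numpy as np, cv2
from rig import r
def ray(c,px):
    K=c["camera_matrix"];R=np.array(c["R"]);t=np.array(c["t"])
    d=R.T@np.linalg.solve(np.array(K),[px[0],px[1],1.]);return -R.T@t,d
def atz(c,px,z):
    o,d=ray(c,px);return o+d*(z-o[2])/d[2]
E
python3 - <<'E'
from h import *
s=r.get_state();print({k:np.round(s[k],3) for k in("time_s","tcp_pos","orientation","force","gripper_width")})
ims=[]
for n in("top","scene"):
    c=r.camera(n);ims.append(c["img"]);print(n,np.round(ray(c,(280,210)),2).tolist())
    for k,z in(("presser_mid",.0475),("cap_top",.086),("cap",.078),("pad_top",.005)):
        for d in r.spot_in(n,k)[:4]:print(k,np.round(d["pixel"],1),round(d["confidence"],2),np.round(atz(c,d["pixel"],z),3))
    cv2.imwrite(f"pics/{n}.png",cv2.cvtColor(c["img"],cv2.COLOR_RGB2BGR))
E
```

```text
{'time_s': np.float64(0.0), 'tcp_pos': array([ 0.154, -0.475,  0.198]), 'orientation': array([-3.14 , -0.   ,  0.314]), 'force': array([ 0.695, -0.576,  0.589]), 'gripper_width': np.float64(0.085)}
top [[0.32, -0.05, 0.9], [0.15, -0.04, -0.99]]
presser_mid [428.8 167.1] 0.96 [ 0.54  -0.361  0.047]
presser_mid [367.6 196.8] 0.86 [ 0.481 -0.243  0.047]
presser_mid [346.  134.9] 0.74 [ 0.6   -0.204  0.047]
presser_mid [360.9 275.1] 0.74 [ 0.337 -0.228  0.047]
cap_top [ 98.7 170.1] 0.97 [0.512 0.239 0.086]
cap [101.8 175.3] 0.59 [0.505 0.235 0.078]
pad_top [357.6 209.1] 0.68 [ 0.465 -0.233  0.005]
scene [[0.83, -0.39, 0.89], [-0.37, 0.37, -0.86]]
presser_mid [157.6 234.5] 0.84 [ 0.345 -0.232  0.047]
presser_mid [135.4 325.1] 0.82 [ 0.458 -0.366  0.047]
presser_mid [199.8 295.9] 0.75 [ 0.494 -0.254  0.047]
presser_mid [162.7 365.5] 0.68 [ 0.544 -0.374  0.047]
cap [384.6 133.5] 0.58 [0.499 0.236 0.078]
pad_top [202.8 288.7] 0.82 [ 0.47  -0.234  0.005]
```

View pics/top.png

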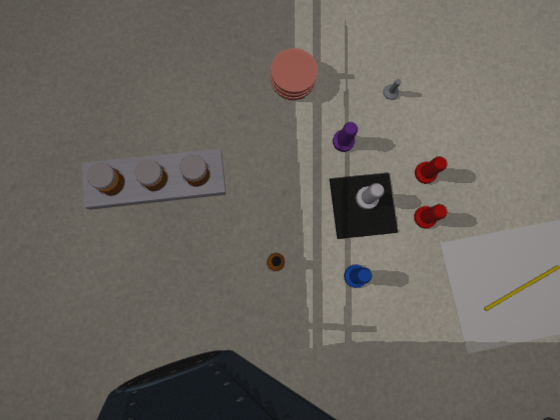

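View pics/scene.png

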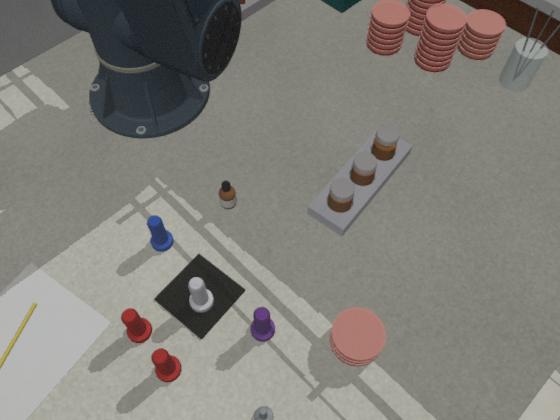

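The silver presser is on the pad, at top (368,197) and scene (200,296). The rack caps are at top (103,172), (151,170) and (195,165), and the network picks the left one as raised. I'll check that in a crop while moving above the presser.

```bash
python3 - <<'E'
import cv2,numpy as np
a=cv2.resize(cv2.imread("pics/scene.png")[110:220,310:420],None,fx=4,fy=4,interpolation=2)
b=cv2.resize(cv2.imread("pics/top.png")[140:215,75:230],None,fx=2.3,fy=4,interpolation=2)
b=cv2.resize(b,(356,172));o=np.zeros((440,800,3),np.uint8);o[:,:440]=a;o[:172,442:798]=b
cv2.imwrite("pics/rack.png",o)
E
```

```text
(no output)
```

View pics/rack.png

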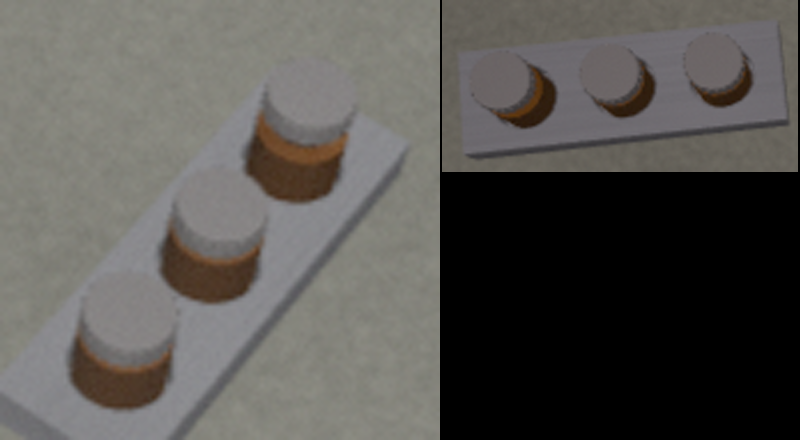

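>>> apply_moves --moves '[[[0,0,0],[385,-115,-30],85],[[0,0,0],[385,-115,-30],85],[[0,0,0],[385,-115,-30],85],[[0,0,0],[385,-115,-30],85],[[0,0,0],[385,-115,-30],85],[[0,0,0],[385,-115,-30],85],[[0,0,0],[385,-115,-30],85],[[0,0,0],[385,-115,-30],85],[[0,0,0],[385,-115,-30],85],[[0,0,0],[385,-115,-30],85],[[0,0,0],[385,-115,-30],85],[[0,0,0],[385,-115,-30],85]]'

```text
time_s: 1.7
tcp_pos: [0.4841, -0.2482, 0.2282]
orientation: [3.141, 0.0, 0.312]
force: [-0.1, -0.3, 0.1]
gripper_width: 0.0848
grip_force: 0.0
```

The far jar is the raised one: crop (305,100), or scene (386,137) and top (100,171). Its cap stands higher with the neck showing. Next is a wrist look at the presser.

```bash
cat >> h.py <<'E'
from scipy.spatial.transform import Rotation as Ro
def wrist():
    s=r.get_state();c=r.camera("wrist")
    T=np.eye(4);T[:3,:3]=Ro.from_euler("xyz",s["orientation"]).as_matrix();T[:3,3]=s["tcp_pos"]
    M=np.linalg.inv(T@np.array(c["hand_eye"]));c["R"]=M[:3,:3];c["t"]=M[:3,3];c["T"]=T;return c
def totool(T,p): return np.round(1000*(np.linalg.inv(T)@np.append(p,1))[:3],1)
E
python3 - <<'E'
from h import *
c=wrist();print(np.round(ray(c,(280,210)),3).tolist())
for k,z in(("presser_mid",.0475),("pad_top",.005)):
    for d in r.spot_in("wrist",k)[:4]:
        p=atz(c,d["pixel"],z);print(k,np.round(d["pixel"],1),round(d["confidence"],2),np.round(p,3),totool(c["T"],p))
cv2.imwrite("pics/w1.png",cv2.cvtColor(c["img"],cv2.COLOR_RGB2BGR))
K=c["camera_matrix"]
P=np.array([.484,-.248,.09]);q=K@(c["R"]@P+c["t"]);print(q[:2]/q[2])
E
```

```text
[[0.557, -0.224, 0.403], [-0.284, -0.092, -0.954]]
presser_mid [232.4 273.4] 0.93 [ 0.348 -0.225  0.047] [-122.2  -63.5  180.7]
presser_mid [277.7  71.8] 0.82 [ 0.6   -0.208  0.047] [122.3  -3.  180.7]
presser_mid [281.3 176.8] 0.78 [ 0.491 -0.247  0.047] [  7.3   1.  180.7]
presser_mid [356.1 229. ] 0.78 [ 0.457 -0.357  0.047] [-59.4  95.5 180.7]
pad_top [264.3 180.2] 0.89 [ 0.472 -0.229  0.005] [ -5.6 -21.6 223.2]
[280.27534091 191.26754939]
```

View pics/w1.png

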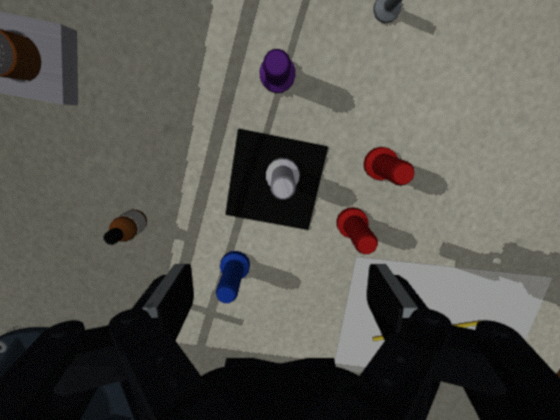

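The wrist view shows the silver presser with its handle top near (283,187) and foot near (283,174). The pad corners are near (239,129), (328,147), (309,229) and (227,214).

```bash
python3 - <<'E'
from h import *
c=wrist();T=c["T"]
for px,z in (((283,187),.0895),((283,174),.008)):
    p=atz(c,px,z);print(np.round(p,4),totool(T,p))
g=c["img"].astype(int)
q=[atz(c,p,.005) for p in((239,129),(328,147),(309,229),(227,214))];m=np.mean(q,0)
print("pad",np.round(m,4),[round(np.linalg.norm(q[i]-q[i-1]),3) for i in range(4)],np.degrees(np.arctan2(*(q[1]-q[0])[1::-1])))
b=g.copy();
# bright grey handle+foot inside pad window
w=g[135:225,235:320];mask=((w.min(2)>95)&(w.max(2)-w.min(2)<30)).astype(np.uint8)
n,l,st,ce=cv2.connectedComponentsWithStats(mask);print([(x.tolist(),(y+[235,135]).round(1).tolist()) for x,y in zip(st[1:],ce[1:]) if x[4]>40])
E
```

```text
[ 0.4895 -0.2492  0.0895] [  4.5   2.6 138.8]
[ 0.4887 -0.2503  0.008 ] [  3.3   3.5 220.3]
pad [ 0.4754 -0.2445  0.005 ] [np.float64(0.116), np.float64(0.117), np.float64(0.116), np.float64(0.117)] -83.25142102769217
[([41, 0, 44, 9, 222], [304.1, 137.7]), ([31, 24, 33, 40, 700], [281.0, 178.9]), ([76, 62, 9, 28, 152], [316.4, 213.6]), ([7, 84, 31, 6, 100], [253.3, 222.5])]
```

>>> apply_moves --moves '[[[0,0,0],[4,3,30],85],[[0,0,0],[4,3,70],85],[[0,0,0],[4,3,110],85],[[0,0,0],[4,3,150],85],[[0,0,0],[4,3,180],85],[[0,0,0],[4,3,199],85],[[0,0,0],[4,3,199],85],[[0,0,0],[4,3,199],60],[[0,0,0],[4,3,199],45],[[0,0,0],[4,3,199],35],[[0,0,0],[4,3,199],20],[[0,0,0],[4,3,199],10],[[0,0,0],[4,3,199],10],[[0,0,0],[4,3,199],10],[[0,0,0],[4,3,199],10]]'

```text
time_s: 3.4
tcp_pos: [0.4905, -0.2494, 0.0302]
orientation: [3.14, -0.001, 0.314]
force: [-0.2, -0.7, 8.6]
gripper_width: 0.0258
grip_force: 59.0
```

>>> apply_moves --moves '[[[0,0,0],[0,0,-15],10],[[0,0,0],[0,0,-50],10],[[0,0,0],[0,0,-100],10],[[0,0,0],[0,0,-140],10],[[0,0,0],[5,-25,-150],10],[[0,0,0],[14,-70,-150],10],[[0,0,0],[22,-115,-150],10],[[0,0,0],[30,-160,-150],10],[[0,0,0],[40,-205,-150],10],[[0,0,0],[48,-250,-150],10],[[0,0,0],[56,-295,-150],10],[[0,0,0],[64,-340,-150],10],[[0,0,0],[72,-385,-150],10],[[0,0,0],[80,-425,-150],10],[[0,0,0],[83,-445,-150],10],[[0,0,0],[85,-456,-150],10],[[0,0,0],[85,-456,-150],10],[[0,0,0],[85,-456,-150],10]]'

```text
time_s: 5.2
tcp_pos: [0.4423, 0.1773, 0.1791]
orientation: [-3.112, 0.001, 0.36]
force: [-0.4, -0.2, -2.6]
gripper_width: 0.0263
grip_force: 59.9
```

```bash
python3 - <<'E'
from h import *
c=wrist();T=c["T"];s=r.get_state();print(s["time_s"],s["force"],s["gripper_width"])
for k,z in(("cap_top",.086),("cap",.078),("presser_mid",T[2,3]+.019)):
    for d in r.spot_in("wrist",k)[:4]:
        p=atz(c,d["pixel"],z);print(k,np.round(d["pixel"],1),round(d["confidence"],2),np.round(p,4),totool(T,p))
cv2.imwrite("pics/w2.png",cv2.cvtColor(c["img"],cv2.COLOR_RGB2BGR))
E
```

```text
5.25 [ 0.73307758  0.09438446 -2.55008953] 0.02604635707171989
cap_top [241.8 111.6] 0.77 [0.5048 0.239  0.086 ] [ 80.3 -32.9  94.1]
cap [246.1 111.4] 0.8 [0.5059 0.2367 0.078 ] [ 80.6 -30.1 102. ]
presser_mid [537.9 363.4] 0.95 [0.433  0.0016 0.1981] [-70.7 160.4 -23.7]
presser_mid [276.9 262.4] 0.56 [0.4386 0.1778 0.1981] [ -3.3  -2.4 -18.9]
```

View pics/w2.png

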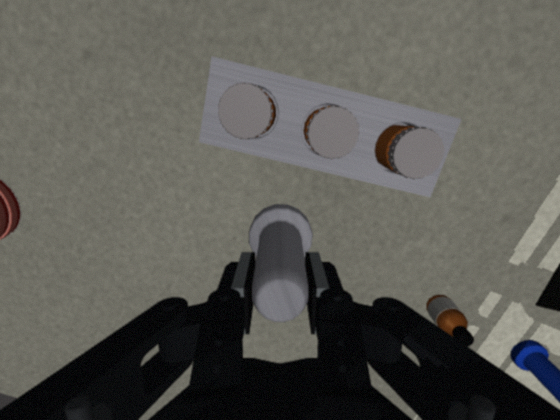

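The presser is held upright. The raised cap is at about (247,111) with the other caps at (331,131) and (417,152), but the arm was still moving. I'll settle it and restore the orientation (it was about 1.7° and 2.6° off).

>>> apply_moves --moves '[[[0,0,0],[0,0,0],10],[[0,0,0],[0,0,0],10],[[0,0,0],[0,0,0],10]]'

```text
time_s: 5.7
tcp_pos: [0.4422, 0.1782, 0.1792]
orientation: [-3.111, 0.001, 0.362]
force: [-0.1, -0.3, -2.0]
gripper_width: 0.0261
grip_force: 59.9
```

```bash
python3 - <<'E'
from h import *
c=wrist();T=c["T"];s=r.get_state();print(s["time_s"],s["tcp_pos"],s["orientation"])
z=.086
for k in("cap_top","cap"):
    for d in r.spot_in("wrist",k)[:2]:
        p=atz(c,d["pixel"],z);print(k,np.round(d["pixel"],1),round(d["confidence"],2),np.round(p,4),totool(T,p))
g=cv2.cvtColor(c["img"],cv2.COLOR_RGB2GRAY)
h=cv2.HoughCircles(cv2.medianBlur(g,3),cv2.HOUGH_GRADIENT,1,40,param1=80,param2=18,minRadius=20,maxRadius=36)
for x,y,R in h[0]:
    if y<200:
        p=atz(c,(x,y),z);print("circ",x,y,R,np.round(p,4),totool(T,p))
cv2.imwrite("pics/w3.png",cv2.cvtColor(c["img"],cv2.COLOR_RGB2BGR))
E
```

```text
5.75 [0.44216633 0.1782588  0.17913838] [-3.11143416e+00  7.10999123e-04  3.62135677e-01]
cap_top [242.6 111.5] 0.68 [0.5048 0.2395 0.086 ] [ 80.4 -32.3  94.1]
circ 250.5 112.5 29.4 [0.5065 0.2329 0.086 ] [ 79.6 -25.6  93.9]
circ 330.5 132.5 26.8 [0.5154 0.1632 0.086 ] [63.2 42.8 91.9]
circ 403.5 149.5 27.3 [0.5247 0.0986 0.086 ] [ 49.  106.4  90. ]
```

View pics/w3.png

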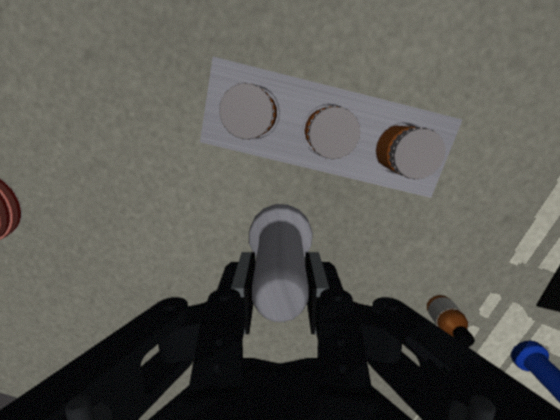

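The raised cap's top face is centred near (247,111), radius about 28, and the presser foot near (281,236). I'll compute the target, including the tilt correction and the presser's offset in the hand.

```bash
python3 - <<'E'
from h import *
c=wrist();T=c["T"]
for px,z in(((247.5,111),.086),((332,132),.076),((418,153),.076)):print(np.round(atz(c,px,z),4))
# foot centre in tool frame, at tool z 13 and 25 mm
H=np.array(c["hand_eye"]);K=np.array(c["camera_matrix"])
for px in((281,234),(281,238)):
  for z in(.013,.025):
    d=H[:3,:3]@np.linalg.solve(K,[*px,1.]);o=H[:3,3];print(px,z,np.round(1000*(o+d*(z-o[2])/d[2]),1))
cap=atz(c,(247.5,111),.086)
for z in(.126,.1112,.101):print(z,totool(T,[cap[0],cap[1],z]))
E
```

```text
[0.5067 0.2358 0.086 ]
[0.5163 0.1608 0.076 ]
[0.5269 0.0814 0.076 ]
(281, 234) 0.013 [ 1.3  0.1 13. ]
(281, 234) 0.025 [-3.5  0.1 25. ]
(281, 238) 0.013 [-1.6  0.1 13. ]
(281, 238) 0.025 [-6.6  0.2 25. ]
0.126 [ 80.8 -29.3  54. ]
0.1112 [ 80.8 -28.8  68.8]
0.101 [ 80.8 -28.5  79. ]
```

>>> apply_moves --moves '[[[-1.0,0,0],[25,-10,5],10],[[-1.7,0,0],[50,-20,15],10],[[-1.7,0,0],[70,-28,30],10],[[-1.7,0,0],[80,-32,45],10],[[-1.7,0,0],[80,-32,54],10],[[-1.7,0,0],[80,-32,54],10],[[-1.7,0,0],[80,-32,54],10],[[-1.7,0,0],[80,-32,54],10]]'

```text
time_s: 6.7
tcp_pos: [0.5127, 0.2194, 0.127]
orientation: [-3.124, -0.0, 0.394]
force: [0.6, 0.5, -2.1]
gripper_width: 0.0257
grip_force: 59.9
```

```bash
python3 - <<'E'
from h import *
s=r.get_state();print(s["tcp_pos"],s["orientation"])
a=r.camera("scene");b=r.camera("top")
A=cv2.resize(a["img"][70:190,320:440],(400,400),interpolation=2);B=cv2.resize(b["img"][120:220,50:150],(400,400),interpolation=2)
cv2.imwrite("pics/pre.png",cv2.cvtColor(np.hstack([A,B]),cv2.COLOR_RGB2BGR))
E
```

```text
[0.51265535 0.21939736 0.1270268 ] [-3.12393969e+00 -1.83913671e-04  3.94302087e-01]
```

View pics/pre.png

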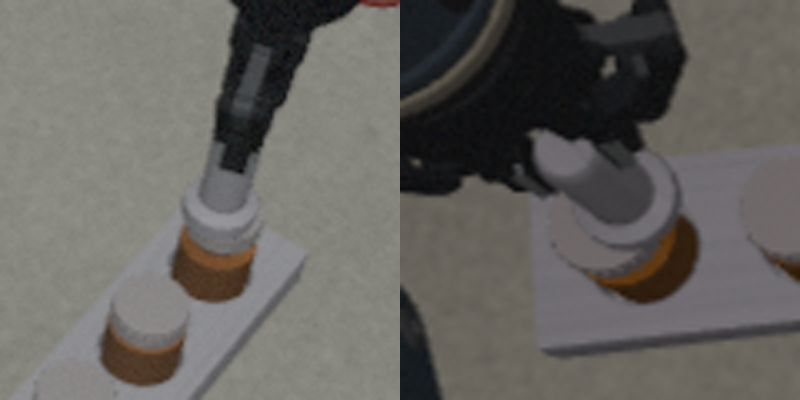

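The presser is about 20 mm short of the cap in y, and the yaw and tilt are drifting, so a joint limit is likely in the way.

```bash
python3 - <<'E'
from h import *
s=r.get_state();print(np.round(s["joint_pos"],3),np.round(np.linalg.norm(s["tcp_pos"][:2]),3))
E
```

```text
[ 0.393  0.353 -0.027  1.191  0.018  3.141] 0.558
```

>>> apply_moves --moves '[[[-0.5,0,-6],[0,0,-5],10],[[-1,0,-13],[0,-8,-5],10],[[-1,0,-20],[1,-15,-3],10],[[-1,0,-20],[1,-20,0],10],[[-1,0,-20],[1,-20,0],10],[[-1,0,-20],[1,-20,0],10]]'

```text
time_s: 7.4
tcp_pos: [0.5059, 0.2383, 0.1265]
orientation: [3.141, -0.002, 0.741]
force: [0.7, 0.2, -2.4]
gripper_width: 0.026
grip_force: 59.9
```

```bash
python3 - <<'E'
from h import *
s=r.get_state();print(s["tcp_pos"],s["orientation"],s["joint_pos"])
a=r.camera("scene");b=r.camera("top")
P=np.array([.5055,.2385,.086])
A=cv2.resize(a["img"][70:190,320:440],(400,400),interpolation=2);B=cv2.resize(b["img"][120:220,50:150],(400,400),interpolation=2)
cv2.imwrite("pics/pre2.png",cv2.cvtColor(np.hstack([A,B]),cv2.COLOR_RGB2BGR))
E
```

```text
[0.50589519 0.23827333 0.12650347] [ 3.14140680e+00 -2.09294800e-03  7.40856809e-01] [ 4.39898025e-01  3.54328643e-01 -2.59246579e-02  1.18848906e+00
  4.42925321e-04  2.84063452e+00]
```

View pics/pre2.png

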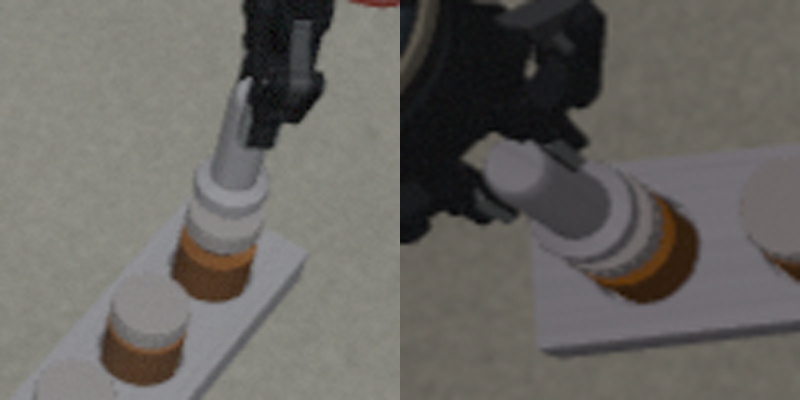

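Both views show the presser well centred over the raised cap. Next I press down slowly.

>>> apply_moves --moves '[[[0,0,0],[0,0,6],10],[[0,0,0],[0,0,12],10],[[0,0,0],[0,0,14],10],[[0,0,0],[0,0,16],10],[[0,0,0],[0,0,18],10],[[0,0,0],[0,0,20],10],[[0,0,0],[0,0,22],10],[[0,0,0],[0,0,23],10],[[0,0,0],[0,0,24],10],[[0,0,0],[0,0,24],10]]'

```text
time_s: 8.5
tcp_pos: [0.506, 0.2384, 0.1027]
orientation: [3.141, -0.002, 0.743]
force: [-2.1, -1.1, 3.5]
gripper_width: 0.026
grip_force: 60.6
```

>>> apply_moves --moves '[[[0,0,0],[0,0,1],10],[[0,0,0],[0,0,2],10],[[0,0,0],[0,0,3],10],[[0,0,0],[0,0,3],10]]'

```text
time_s: 8.9
tcp_pos: [0.5066, 0.2387, 0.101]
orientation: [3.141, -0.004, 0.743]
force: [-5.9, -3.5, 20.8]
gripper_width: 0.0255
grip_force: 62.5
```

>>> apply_moves --moves '[[[0,0,0],[0,0,1],10],[[0,0,0],[0,0,1],10],[[0,0,0],[0,0,1],10]]'

```text
time_s: 9.2
tcp_pos: [0.5069, 0.2389, 0.1009]
orientation: [3.141, -0.006, 0.743]
force: [-8.5, -4.0, 32.2]
gripper_width: 0.0258
grip_force: 63.7
```

The force rises sharply with no further travel, at the predicted home height, so the cap is home. I lift and return to the pad.

>>> apply_moves --moves '[[[0,0,0],[0,0,-10],10],[[0,0,0],[0,0,-50],10],[[0,0,0],[0,0,-90],10],[[0,0,0],[-14,14,-100],10],[[0,0,0],[-42,41,-100],10],[[0,0,0],[-70,69,-100],10],[[0,0,0],[-98,96,-100],10],[[0,0,0],[-126,124,-100],10],[[0,0,0],[-154,151,-100],10],[[0,0,0],[-182,179,-100],10],[[0,0,0],[-210,206,-100],10],[[0,0,0],[-238,234,-100],10],[[0,0,0],[-266,261,-100],10],[[0,0,0],[-294,289,-100],10],[[0,0,0],[-322,316,-100],10],[[0,0,0],[-339,333,-100],10],[[0,0,0],[-346,340,-100],10],[[0,0,0],[-346,340,-100],10],[[0,0,0],[-346,340,-100],10]]'

```text
time_s: 11.1
tcp_pos: [0.4814, -0.2453, 0.1977]
orientation: [-3.141, -0.002, 0.744]
force: [-0.2, 0.7, -2.0]
gripper_width: 0.0261
grip_force: 60.0
```

```bash
python3 - <<'E'
from h import *
s=r.get_state();T=np.eye(4);T[:3,:3]=Ro.from_euler("xyz",s["orientation"]).as_matrix();T[:3,3]=s["tcp_pos"]
print(s["force"],s["gripper_width"],totool(T,[.478,-.245,.032]))
a=r.camera("scene");b=r.camera("wrist")
A=cv2.resize(a["img"][110:220,310:420],(400,420),interpolation=2);B=b["img"][:,80:480]
cv2.imwrite("pics/aft.png",cv2.cvtColor(np.hstack([A,B]),cv2.COLOR_RGB2BGR))
E
```

```text
[-0.19987103  0.72209744 -2.00070781] 0.02612768738119353 [ -2.7  -2.5 165.7]
```

View pics/aft.png

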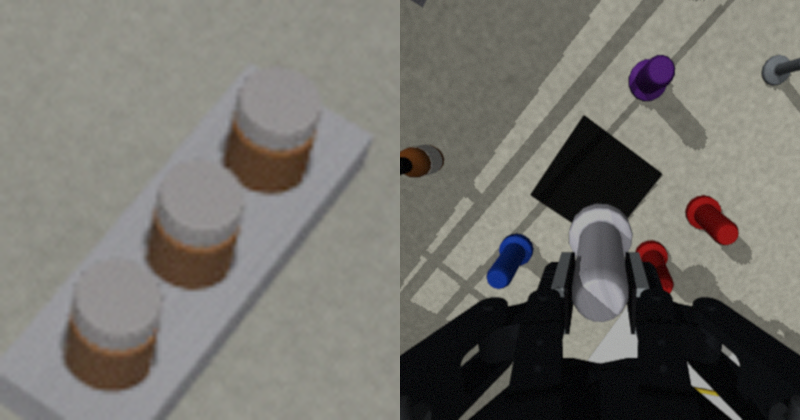

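The cap now sits level with the others, and the presser is upright in the hand. I lower it to just above contact.

>>> apply_moves --moves '[[[0,0,0],[-2,-2,30],10],[[0,0,0],[-2,-2,70],10],[[0,0,0],[-2,-2,110],10],[[0,0,0],[-2,-2,140],10],[[0,0,0],[-2,-2,155],10],[[0,0,0],[-2,-2,161],10],[[0,0,0],[-2,-2,164],10],[[0,0,0],[-2,-2,166],10],[[0,0,0],[-2,-2,167],10],[[0,0,0],[-2,-2,167],10]]'

```text
time_s: 12.2
tcp_pos: [0.4792, -0.2459, 0.0313]
orientation: [3.141, -0.002, 0.744]
force: [0.0, 0.5, -2.3]
gripper_width: 0.026
grip_force: 59.9
```

>>> apply_moves --moves '[[[0,0,0],[0,0,0.5],10],[[0,0,0],[0,0,1],10],[[0,0,0],[0,0,1.5],10],[[0,0,0],[0,0,1.5],10]]'

```text
time_s: 12.6
tcp_pos: [0.4793, -0.2461, 0.0301]
orientation: [3.14, -0.003, 0.744]
force: [-1.3, 1.3, 10.5]
gripper_width: 0.0258
grip_force: 61.3
```

It's on the pad, so I release and retreat.

>>> apply_moves --moves '[[[0,0,0],[0,0,-0.5],10],[[0,0,0],[0,0,-0.5],30],[[0,0,0],[0,0,-0.5],45],[[0,0,0],[0,0,-0.5],65],[[0,0,0],[0,0,-0.5],85],[[0,0,0],[0,0,-0.5],85],[[0,0,0],[0,0,-0.5],85],[[0,0,0],[0,0,-20],85],[[0,0,0],[0,0,-55],85],[[0,0,0],[0,0,-100],85],[[0,0,0],[0,0,-145],85],[[0,0,0],[0,0,-180],85],[[0,0,0],[0,0,-180],85],[[0,0,0],[0,0,-180],85]]'

```text
time_s: 14.0
tcp_pos: [0.4789, -0.2463, 0.2097]
orientation: [3.14, -0.003, 0.744]
force: [0.4, -0.4, -2.2]
gripper_width: 0.085
grip_force: 0.0
```

```bash
python3 - <<'E'
from h import *
s=r.get_state();print(s["force"],s["gripper_width"])
b=r.camera("wrist");cv2.imwrite("pics/end.png",cv2.cvtColor(b["img"],cv2.COLOR_RGB2BGR))
E
```

```text
[ 0.38904026 -0.36064136 -2.20371143] 0.0849841413013511
```

View pics/end.png

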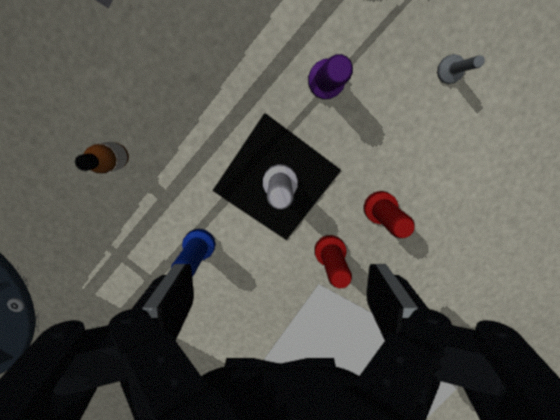

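The presser stands upright near the pad centre at (280,180), and the gripper is clear of it.

```bash
python3 -c "
from rig import r
print(r.finish_job())"
```

```text
the job is handed in; nothing more can be done
None
```

The raised cap was pressed home with the presser, the presser is standing upright on the black pad and released, and the job is handed in; the hand-in returned no verdict.

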